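# Angle the slide trough past the post into its dock

## Task

Push the long open slide trough across the worktop into its dock with the fingers: angle it so that its right end goes in behind the steel post, then swing the left end in past the cheek, until the whole trough lies fully home along the back rail. Keep the trough flat on the worktop all the time (push it, do not lift or tip it), leave the bottles, vial, jar and timer standing where they are, and finish clear of everything.

Things in the scene. Friction and masses are not known exactly. Their poses are not given: they have to be found in the camera images.
- trough: Loose open-topped beige slide trough, 50 mm wide (its x), 400 mm long (its y), 40 mm high, walls and floor 5 mm, solid end walls, about 0.3 kg, slides flat on the worktop (friction about 0.6, varied). Origin at the centre of its underside; y runs along its length towards its left end, x across it towards the dock's rail.
- trough_left (a point): Middle of the trough's left (+y) end face, 20 mm above its underside.
- trough_right (a point): Middle of the trough's right (-y) end face, 20 mm above its underside; this end goes behind the post.
- dock: Fixed dock of aluminium bars 12 mm thick, 30 mm high, no floor, open to the robot. Origin on the worktop, middle of the back rail's front face (x = 0); +x into the rail, away from the robot, +y along it to the left. Rail 464 mm long; side cheeks with inner faces at y = +220 and -220 mm run forward to rounded noses at x = -86 mm.
- dock_home (a point): Where the trough's origin comes when it is home: 25 mm in front of the rail (dock x = -25 mm, y = 0), on the worktop; trough parallel to the rail, its back side touching it. Up to 20 mm to either side is free. At the start the trough lies in front of the bay, shifted left: its left end sticks out left of the dock, its right end is left of the post.
- post: Fixed round steel post, 20 mm in diameter (22 mm collar on the lowest 5 mm), 65 mm high, standing in front of the right part of the bay. Origin at the centre of its foot, at dock x = -105 mm and dock y between -130 and -90 mm: 94 mm are free between collar and rail.
- white_bottle: Bystander: white bottle with a blue cap, 60 mm across, 135 mm high, left of and beside the dock. Origin at the centre of its underside.
- specimen_jar: Bystander: specimen jar with a screw lid, 64 mm across, 75 mm high, to the right of the dock. Origin at the centre of its underside.
- bench_timer: Bystander: bench timer, 45 x 70 x 29 mm, lying on the worktop at the right, nearer the robot. Origin at the centre of its underside.
- amber_bottle: Bystander: amber bottle, 54 mm across, 130 mm high, behind the rail. Origin at the centre of its underside.
- vial: Bystander: small glass vial, 30 mm across, 70 mm high, behind the rail. Origin at the centre of its underside.

How it is judged:
By the outcome, as a careful person would: the job done as asked, in the order asked, and still so for the second after the job is handed in, with the robot touching nothing.
It also fails if it takes over 72 s, if anything falls off the work surface, if the arm or the gripper's body presses on something with over 40 N, if the wrist force passes 120 N, or if a joint passes its speed limit or range.

## Robot

A 6-joint arm with a two-finger parallel gripper is mounted at the origin on a cart in front of the work surface, level with it; the furniture and walls round the work are solid. World frame = base frame: x ahead of the robot, y to its left, z up, the work surface at z = 0. Lengths are in m, angles in rad, forces in N, time in s.
With the tool pointing down it reaches from about 0.375 to 0.975 m from the base axis. Payload 3.8 kg.
Tool frame: the origin (TCP) lies at the very end of the fingers, on their centre line; the grasp point (between the pads) lies 19 mm behind it; z points along the fingers, y is the line along which they close (so a half turn about z gives the same grasp; the last joint's range is limited). The gripper opens to 85 mm and grips with 20 to 120 N. Pads are 22 mm wide; open, the fingers measure 114 mm over their backs; the gripper's body (76 mm by 85 mm) begins 54 mm behind the grasp point. The pads swing forward as they close: fully open they stand 13 mm farther back than shut.
Start: joints at [-1.176, 0.264, 1.604, -0, 1.274, -0.037], TCP at [0.282, -0.613, 0.231] pointing down, gripper open.
Joint ranges: [-2.63, 2.63], [-0.94, 2.18], [0.31, 2.57], [-1.31, 4.45], [0, 2.66], [-2.55, 2.55]. Speed limits (rad/s): [2.57, 2.57, 3.14, 3.14, 3.14, 3.14].

## Interface

Orientations are given as a rotation vector (axis times angle).
In Python, from workcell import monitor, viewer, job gives the robot as it stands. The module is installed in compiled form; this text tells all that it offers.
- The arm moves only by the tool step_arm, never from a script. Its argument "series" is one flat list of numbers, 4 for each row, row after row: the shift along the tool's x, y, z in m, then the turn about the tool's z in rad. A call has 1 to 8 rows; each row is the pose to reach, as a shift and turn from the pose commanded when the call began, along the tool's axes at that moment; what a row does not reach only later rows make up. A row lasts 1/8 s, in which the tool goes at most 62.5 mm and 10.7 degrees, less where a joint would pass 70% of its speed; a pose out of reach is approached as far as the arm can. A call with a gripper value outside its range is refused whole. "gripper" is the opening, from 0 (shut) to 1 (fully open), set as the call begins (left out, the last holds). The fingers move at their own pace and stop on an object; "newtons" is the grip in N (left out, the last holds). Time passes only in rows, so rows that repeat a pose let the fingers close. It gives the time, the measured TCP pose, the force, the opening and the grip force at its end, in the units of the state.
- monitor.read_state(): the state, without advancing time (a new reading comes with each control period).
- viewer.read_camera(name): name is "scene" or "top" or "wrist"; returns a dict with "image" (420x560x3 uint8, red, green, blue), "intrinsics" (3x3 intrinsics, pixels), "T" (4x4, takes a point from camera to world coordinates); the wrist camera has in their place "hand_eye" (4x4, takes a point from camera to tool coordinates, whose origin is the TCP and whose axes are the flange's). Camera axes: x right, y up, looking along -z (the intrinsics and any distortion apply to the point x, -y, -z); pixel columns grow to the right and rows downward; lengths in m; the calibration is good to about 2 mm. The wrist camera is an equidistant fisheye: a pixel r from the principal point sees the ray r / f radians off the axis. A picture is of the moment at which its call begins: read the wrist's pose just before it. There is no depth.
- job.finish_job(): hands the job in; it is judged then, once.
Trained networks look in a picture, given as the dict that the camera call returned (one of the last four; its "shot" number tells which), for a name from the list of things; names that differ only in an ending like _2 or _b are one class to them, and where a whole thing is asked for, a point or a joint stands for the part that bears it (a point fixed in the world has none). Each returns a list of dicts, best first, with "score" (0 to 1); they miss things now and then, are a little off and sometimes report something else, mostly with a low value. They report only what shows in the picture. A call takes as long as a camera call.
- viewer.boxes_of(picture, label): "extent" ([centre column, centre row, width, height] in pixels, round what is visible of it).
- viewer.spot_point(picture, label): "point" ([column, row] in pixels: a listed point, or the origin of a listed thing).
The state is a dict: "time": time; "q": joint angles; "joint_vel": joint speeds; "joint_torque": joint torques, N m; "tool_pos": TCP position; "tcp_rot": TCP orientation; "wrist_force": force on the tool from outside, world axes, zero at the start; "torque": the same for the moment, N m; "width": opening from 0.0 (shut) to 1.0 (fully open); "grip_force": force on a finger pad.
Only numpy, scipy, OpenCV 4.12 (cv2) and the standard library are available. Lean on these libraries where they do the work, as an engineer would, in place of code of your own. Each camera call takes 0.05 s, during which the arm holds its last target. There are 200 camera calls.

## Working session

There is one attempt and no reset: what is moved stays moved. The work goes in short steps, Python scripts to look and compute and a tool call to move; the robot and the scene stay as the last step left them, time stands still between calls to the robot, and variables do not carry over. Pictures are saved under pics/ and viewed, at most 11 in all, crops included, and the job is handed in when it is done.

Besides the shell and the picture viewer there is one more tool, called after "Request:" as name(argument=value, ...) on one line, values as JSON. step_arm: Moves the arm, as the interface text tells. Its arguments: {"type":"object","properties":{"series":{"type":"array"},"gripper":{"type":"number"},"newtons":{"type":"number"}},"required":["series"]}

```bash
mkdir -p pics
cat > h.py <<'E'
import numpy as np, cv2
from scipy.spatial.transform import Rotation as R
from workcell import monitor, viewer, job
def ray(p,uv):
    K=np.array(p["intrinsics"]);T=np.array(p["T"])
    d=np.linalg.inv(K)@[uv[0],uv[1],1]; d=T[:3,:3]@[d[0],-d[1],-d[2]]
    return T[:3,3],d
def world(p,uv,z=0):
    o,d=ray(p,uv); return o+d*(z-o[2])/d[2]
def pix(p,X):
    K=np.array(p["intrinsics"]);T=np.array(p["T"])
    c=np.linalg.inv(T)@np.r_[X,1]; q=K@[c[0],-c[1],-c[2]]; return q[:2]/q[2]
def save(p,n,im=None): cv2.imwrite("pics/"+n,cv2.cvtColor(p["image"] if im is None else im,cv2.COLOR_RGB2BGR))
E
python3 - <<'E'
from h import *
s=monitor.read_state(); print(s["time"],s["tool_pos"],s["tcp_rot"],R.from_rotvec(s["tcp_rot"]).as_matrix().round(3))
Z=dict(trough_left=.02,trough_right=.02)
for n in("top","scene"):
    p=viewer.read_camera(n); save(p,n+"0.png"); print(n,np.array(p["T"]).round(3).tolist(),[k for k in p])
    for l in "trough trough_left trough_right dock dock_home post white_bottle specimen_jar bench_timer amber_bottle vial".split():
        r=viewer.spot_point(p,l)[:2]
        for a in r: print(l,round(a["score"],2),np.round(a["point"]),world(p,a["point"],Z.get(l,0)).round(4)[:2])
E
```

```text
0.0 [ 0.28220505 -0.61234761  0.22994702] [-3.06647809e+00 -6.72500712e-01  5.90690670e-04] [[ 0.908  0.418 -0.001]
 [ 0.418 -0.908  0.002]
 [ 0.    -0.002 -1.   ]]
top [[0.025, 0.977, -0.214, 0.395], [-1.0, 0.023, -0.012, -0.031], [-0.007, 0.214, 0.977, 1.001], [0.0, 0.0, 0.0, 1.0]] ['image', 'intrinsics', 'T', 'shot']
trough 0.96 [258. 247.] [0.5184 0.0476]
trough_left 0.84 [179. 230.] [0.5534 0.2512]
trough_right 0.69 [333. 263.] [ 0.4783 -0.1431]
trough_right 0.34 [255. 247.] [0.515  0.0536]
dock 0.82 [319. 200.] [ 0.6478 -0.1083]
dock_home 0.77 [317. 204.] [ 0.6356 -0.1036]
dock_home 0.72 [319. 198.] [ 0.6514 -0.1085]
post 0.57 [360. 247.] [ 0.5228 -0.2159]
white_bottle 0.69 [211. 169.] [0.7264 0.1846]
specimen_jar 0.95 [432. 242.] [ 0.5404 -0.4037]
specimen_jar 0.19 [317. 198.] [ 0.6527 -0.1045]
bench_timer 0.75 [380. 277.] [ 0.4472 -0.2651]
amber_bottle 0.77 [365. 177.] [ 0.7139 -0.232 ]
vial 0.77 [269. 162.] [0.75   0.0289]
vial 0.64 [317. 202.] [ 0.6422 -0.1041]
scene [[-0.749, 0.376, -0.546, -0.021], [-0.663, -0.413, 0.624, 0.67], [0.009, 0.829, 0.559, 0.677], [0.0, 0.0, 0.0, 1.0]] ['image', 'intrinsics', 'T', 'shot']
trough 0.83 [276. 250.] [0.5229 0.0528]
trough 0.36 [280. 203.] [ 0.6446 -0.0986]
trough_left 0.94 [199. 280.] [0.5602 0.2469]
dock 0.71 [282. 202.] [ 0.6455 -0.1055]
dock_home 0.71 [290. 209.] [ 0.6077 -0.0959]
post 0.45 [347. 201.] [ 0.5192 -0.2231]
white_bottle 0.92 [174. 235.] [0.7388 0.1728]
bench_timer 0.58 [379. 203.] [ 0.4517 -0.2722]
amber_bottle 0.72 [288. 173.] [ 0.7305 -0.2286]
amber_bottle 0.51 [271. 251.] [0.5305 0.063 ]
vial 0.73 [214. 209.] [0.7495 0.0374]
```

Run:
```python
import cv2
a=cv2.imread("pics/top0.png")[130:310,140:470]
cv2.imwrite("pics/top0c.png",cv2.resize(a,(792,432),interpolation=cv2.INTER_CUBIC))
```

```text
(no output)
```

View pics/top0c.png

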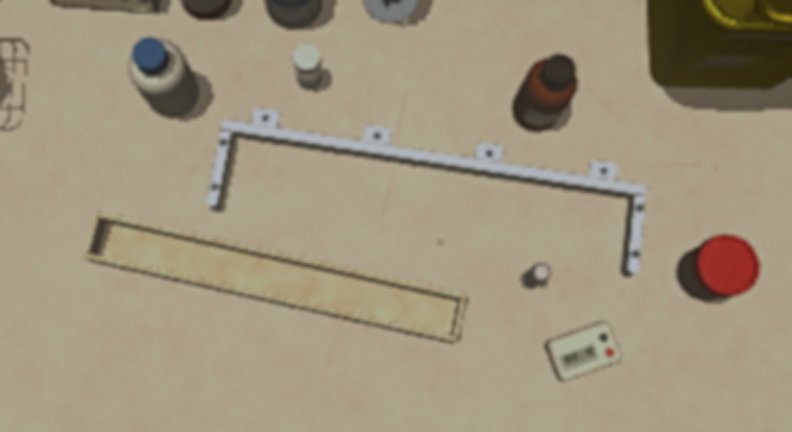

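The crop shows the rail running from (232,138) to (630,196), the post at (540,272), and the trough from (92,240) to (460,320), with its left end out to the left. Next I'll work out the geometry in the dock frame.

```bash
cat >> h.py <<'E'
from scipy.optimize import least_squares
def fit(pairs,x0):
    """pairs: (picture, uv, local xyz). fit planar pose x,y,yaw by reprojection"""
    def P(x,l): c,s=np.cos(x[2]),np.sin(x[2]); return np.array([x[0]+c*l[0]-s*l[1],x[1]+s*l[0]+c*l[1],l[2]])
    f=lambda x: np.concatenate([pix(p,P(x,l))-uv for p,uv,l in pairs])
    r=least_squares(f,x0,loss="soft_l1"); return r.x,np.abs(r.fun).reshape(-1,2).round(1).tolist()
def rel(D,X):
    c,s=np.cos(D[2]),np.sin(D[2]); d=np.array(X[:2])-D[:2]; return np.array([c*d[0]+s*d[1],-s*d[0]+c*d[1]])
E
python3 - <<'E'
from h import *
p=viewer.read_camera("top")
g=lambda u,v:np.array([140+u/2.4,130+v/2.4])
# dock outer top corners, inner corners, noses
dk=[(g(222,122),(.012,.232,.03)),(g(645,185),(.012,-.232,.03)),(g(233,137),(0,.22,.03)),(g(629,197),(0,-.22,.03)),(g(215,209),(-.086,.226,.03)),(g(632,274),(-.086,-.226,.03))]
D,e=fit([(p,u,l) for u,l in dk],[.645,-.106,-.15]); print("dock",D.round(4),e)
tr=[(g(100,217),(.025,.2,.04)),(g(467,296),(.025,-.2,.04)),(g(458,342),(-.025,-.2,.04)),(g(87,259),(-.025,.2,.04))]
T,e=fit([(p,u,l) for u,l in tr],[.52,.05,-.2]);print("trough",T.round(4),e, "in dock",rel(D,T).round(4),np.degrees(T[2]-D[2]))
w=world(p,g(541,267),.065);print("post",w,rel(D,w))
np.save("D.npy",D)
im=p["image"].copy(); im=cv2.resize(im[130:310,140:470],(792,432),interpolation=cv2.INTER_CUBIC)
q=lambda X,L:[tuple(np.int32((pix(p,[X[0]+np.cos(X[2])*a-np.sin(X[2])*b,X[1]+np.sin(X[2])*a+np.cos(X[2])*b,z])-[140,130])*2.4)) for a,b,z in L]
for X,L in((D,[l for _,l in dk]),(T,[l for _,l in tr]),(D,[(-.105,-y/1000,z) for y in(90,110,130) for z in(0,.065)])):
    for t in q(X,L): cv2.circle(im,tuple(map(int,t)),2,(255,0,0),-1)
save(p,"fit0.png",im)
E
```

```text
dock [ 0.6435 -0.1078 -0.1307] [[0.3, 0.1], [0.7, 0.4], [1.2, 1.1], [2.3, 0.8], [2.1, 0.4], [0.4, 0.4]]
trough [ 0.5156  0.0531 -0.1928] [[1.0, 1.2], [1.0, 0.2], [0.9, 0.5], [1.0, 0.4]] in dock [-0.1478  0.1429] -3.5572099501166092
post [ 0.52983193 -0.21757162  0.065     ] [-0.09841317 -0.12360517]
```

View pics/fit0.png

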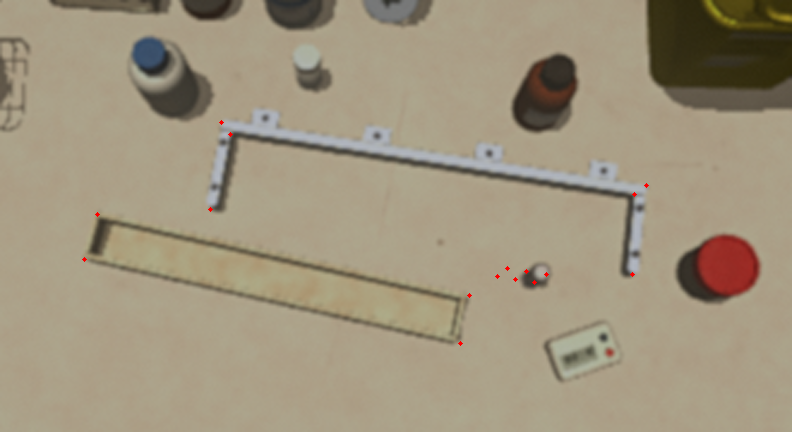

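Dock (0.6435, −0.108, yaw −0.131). The fitted dock and trough points lie on their edges, and the post is at dock y ≈ −0.124.

The plan is to put the shut fingers inside the open trough:
1. Push the right end sideways towards the rail.
2. Push the end wall along the trough's axis, behind the post.
3. Swing the left end in.

Request:
step_arm(series=[0.049, -0.046, 0.016, 0.08, 0.098, -0.092, 0.032, 0.16, 0.147, -0.138, 0.05, 0.24, 0.196, -0.184, 0.065, 0.32, 0.245, -0.23, 0.08, 0.4, 0.294, -0.276, 0.1, 0.48, 0.343, -0.322, 0.115, 0.56, 0.391, -0.368, 0.13, 0.625], gripper=0)

```text
time: 2.25
tool_pos: [0.4654, -0.161, 0.1132]
tcp_rot: [3.126, -0.307, 0.002]
wrist_force: [2.0, -0.1, 0.3]
width: -0.002
grip_force: 0.0
```

Request:
step_arm(series=[0, 0, 0, 0, 0, 0, 0, 0])

```text
time: 2.5
tool_pos: [0.4649, -0.1628, 0.1134]
tcp_rot: [3.127, -0.3, 0.0]
wrist_force: [0.8, -0.3, -0.6]
width: -0.004
grip_force: 0.0
```

```bash
cat >> h.py <<'E'
def tool():
    s=monitor.read_state(); M=R.from_rotvec(s["tcp_rot"]).as_matrix(); D=np.load("D.npy")
    yaw=np.arctan2(M[1,0],M[0,0])
    print("t",round(s["time"],2),"tcp",np.round(s["tool_pos"],4),"yaw",round(yaw,4),"dock",rel(D,s["tool_pos"]).round(4),"relyaw",round(yaw-D[2],4),"F",np.round(s["wrist_force"],1),"w",round(s["width"],3))
    return np.array(s["tool_pos"]),M
def shift(X,yaw,z):
    """tool shift to world X,yaw,z"""
    p,M=tool(); y=np.arctan2(M[1,0],M[0,0]); print("shift",(M.T@(np.r_[X[:2],z]-p)).round(4),"turn",round(y-yaw,4))
def at(T,l): c,s=np.cos(T[2]),np.sin(T[2]); return np.array([T[0]+c*l[0]-s*l[1],T[1]+s*l[0]+c*l[1]])
E
python3 - <<'E'
from h import *
T=np.array([.5156,.0531,-.1928]); shift(at(T,(0,-.17)),T[2],.013)
E
```

```text
t 2.5 tcp [ 0.4649 -0.1628  0.1134] yaw -0.1913 dock [-0.17   -0.0777] relyaw -0.0606 F [ 0.8 -0.3 -0.6] w -0.004
shift [ 0.0085 -0.0516  0.1004] turn 0.0015
```

Request:
step_arm(series=[0.0085, -0.052, 0, 0, 0.0085, -0.052, 0.03, 0, 0.0085, -0.052, 0.06, 0, 0.0085, -0.052, 0.08, 0, 0.0085, -0.052, 0.095, 0, 0.0085, -0.052, 0.1, 0, 0.0085, -0.052, 0.1, 0])

```text
time: 3.38
tool_pos: [0.4832, -0.114, 0.0134]
tcp_rot: [3.127, -0.304, 0.0]
wrist_force: [0.8, 0.1, 0.9]
width: 0.001
grip_force: 0.0
```

Run:
```python
from h import *
p=viewer.read_camera("top"); tool()
save(p,"in1.png",cv2.resize(p["image"][130:310,140:470],(792,432),interpolation=cv2.INTER_CUBIC))
```

```text
t 3.42 tcp [ 0.4836 -0.1139  0.0138] yaw -0.1938 dock [-0.1578 -0.0268] relyaw -0.0631 F [0.4 0.4 1.4] w 0.003
```

View pics/in1.png

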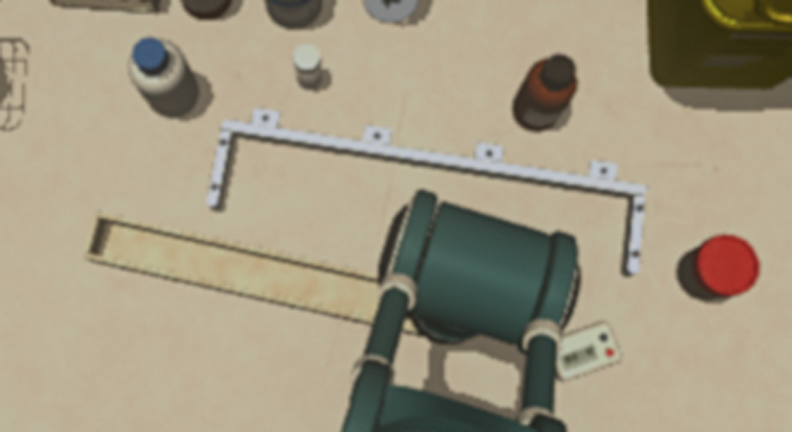

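The fingers are inside the trough near its right end, and the trough hasn't moved. Next I push the right end towards the rail, turning as it goes.

Request:
step_arm(series=[0.005, 0, 0, 0, 0.01, 0, 0, -0.01, 0.016, -0.001, 0, -0.03, 0.022, -0.002, 0, -0.05, 0.028, -0.003, 0, -0.07, 0.034, -0.004, 0, -0.09, 0.04, -0.005, 0, -0.11, 0.046, -0.006, 0, -0.13])

```text
time: 4.42
tool_pos: [0.5296, -0.1162, 0.0131]
tcp_rot: [-3.14, 0.097, 0.0]
wrist_force: [-0.1, -0.4, -0.4]
width: 0.001
grip_force: 0.4
```

```bash
cat >> h.py <<'E'
def look(n,keys=("trough","trough_left","trough_right")):
    p=viewer.read_camera("top"); D=np.load("D.npy"); tool()
    for l in keys:
        for a in viewer.spot_point(p,l)[:1]:
            w=world(p,a["point"],.02 if "_" in l else 0); print(l,round(a["score"],2),w.round(4)[:2],"dock",rel(D,w).round(4))
    im=cv2.resize(p["image"][130:310,140:470],(792,432),interpolation=cv2.INTER_CUBIC); save(p,n,im)
    return p
E
python3 -c "
from h import *
look('p1.png')"
```

```text
t 4.47 tcp [ 0.5307 -0.1164  0.0133] yaw -0.0614 dock [-0.1107 -0.0232] relyaw 0.0693 F [-1.1 -0.2 -0.2] w -0.004
trough 0.63 [0.5252 0.0512] dock [-0.1381  0.1423]
trough_left 0.96 [0.5419 0.2626] dock [-0.149   0.3541]
trough_right 0.74 [ 0.5134 -0.1426] dock [-0.1245 -0.0514]
```

Request:
step_arm(series=[0.0055, 0, 0, -0.022, 0.011, 0, 0, -0.044, 0.0165, 0, 0, -0.066, 0.022, 0, 0, -0.088, 0.0275, 0, 0, -0.11, 0.033, 0, 0, -0.132, 0.0385, 0, 0, -0.154, 0.044, 0, 0, -0.175])

```text
time: 5.62
tool_pos: [0.5735, -0.119, 0.0131]
tcp_rot: [-3.137, -0.178, 0.0]
wrist_force: [-0.3, -0.3, 0.4]
width: -0.002
grip_force: 0.3
```

```bash
python3 -c "
from h import *
look('p2.png')"
```

```text
t 5.67 tcp [ 0.5744 -0.1192  0.0133] yaw 0.1138 dock [-0.067  -0.0202] relyaw 0.2445 F [-0.5  0.1  0.6] w 0.001
trough 0.66 [0.5371 0.0462] dock [-0.1256  0.1389]
trough_left 0.59 [0.529  0.2515] dock [-0.1604  0.3413]
```

View pics/p2.png

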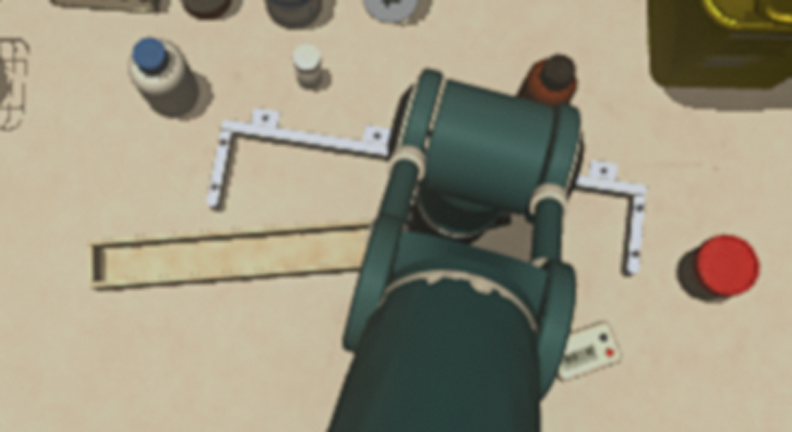

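The trough is at about +13° to the rail, and its rear line is well placed between the cheek nose and the post. Next I slide it along its axis to the right.

Request:
step_arm(series=[0, 0.006, 0, 0, 0, 0.013, 0, 0, 0, 0.021, 0, 0.003, 0, 0.03, 0, 0.006, -0.001, 0.039, 0, 0.009, -0.001, 0.048, 0, 0.012, -0.001, 0.057, 0, 0.015, -0.001, 0.065, 0, 0.017])

```text
time: 6.82
tool_pos: [0.5795, -0.1844, 0.0132]
tcp_rot: [3.138, 0.148, 0.0]
wrist_force: [-0.3, 0.9, 0.9]
width: -0.001
grip_force: 0.7
```

```bash
python3 -c "
from h import *
look('p3.png')"
```

```text
t 6.88 tcp [ 0.5798 -0.1853  0.0133] yaw 0.0943 dock [-0.053  -0.0851] relyaw 0.225 F [ 0.8 -0.9  0.6] w -0.0
trough 0.91 [ 0.5511 -0.0114] dock [-0.1042  0.0836]
trough_left 0.85 [0.541  0.1924] dock [-0.1407  0.2844]
trough_right 0.68 [ 0.5446 -0.0111] dock [-0.1106  0.083 ]
```

Request:
step_arm(series=[0, 0.006, 0, 0, 0, 0.012, 0, 0, 0, 0.019, 0, 0, 0, 0.026, 0, 0, 0, 0.033, 0, 0, 0, 0.04, 0, 0, 0, 0.047, 0, 0, 0, 0.052, 0, 0])

```text
time: 8.02
tool_pos: [0.5844, -0.236, 0.0132]
tcp_rot: [3.138, 0.149, 0.0]
wrist_force: [-1.1, 1.0, -0.7]
width: 0.002
grip_force: 0.5
```

```bash
python3 -c "
from h import *
look('p4.png')"
```

```text
t 8.07 tcp [ 0.5846 -0.2366  0.0133] yaw 0.0944 dock [-0.0417 -0.1353] relyaw 0.2251 F [ 0.4  0.1 -1. ] w -0.002
trough 0.81 [ 0.5573 -0.0605] dock [-0.0916  0.0357]
trough_left 0.65 [0.547  0.1496] dock [-0.1292  0.2427]
trough_right 0.39 [ 0.7029 -0.2324] dock [ 0.0751 -0.1157]
```

View pics/p4.png

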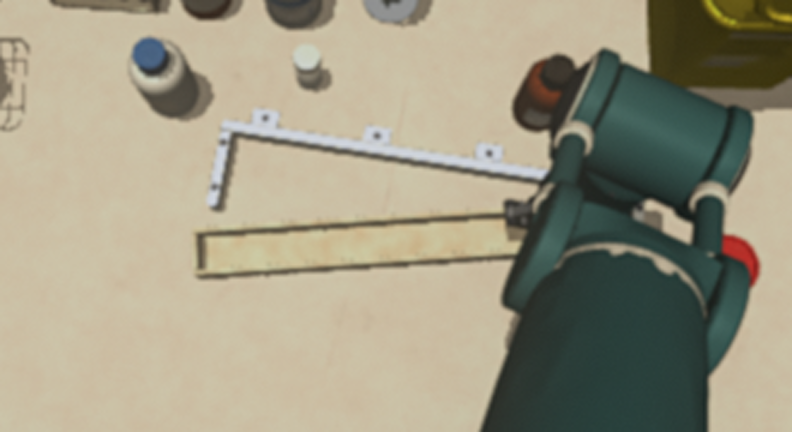

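Request:
step_arm(series=[0, 0.006, 0, 0, 0, 0.012, 0, 0, 0, 0.018, 0, 0, 0, 0.024, 0, 0, 0, 0.03, 0, 0, 0, 0.036, 0, 0, 0, 0.042, 0, 0, 0, 0.046, 0, 0])

```text
time: 9.22
tool_pos: [0.5888, -0.2817, 0.0132]
tcp_rot: [3.138, 0.149, 0.0]
wrist_force: [0.5, 2.0, 1.0]
width: -0.001
grip_force: 1.0
```

```bash
python3 -c "
from h import *
look('p5.png')"
```

```text
t 9.28 tcp [ 0.5889 -0.2822  0.0132] yaw 0.0945 dock [-0.0314 -0.18  ] relyaw 0.2252 F [0.1 0.5 0.2] w -0.001
trough 0.7 [ 0.5641 -0.1078] dock [-0.0788 -0.0103]
trough_left 0.88 [0.553  0.0935] dock [-0.116   0.1879]
trough_right 0.49 [ 0.7044 -0.2261] dock [ 0.0758 -0.1093]
```

Request:
step_arm(series=[0, -0.005, 0, 0, 0, -0.005, -0.04, 0, 0, -0.005, -0.09, 0, -0.001, -0.06, -0.09, 0, -0.002, -0.12, -0.09, 0, -0.003, -0.18, -0.09, 0, -0.004, -0.24, -0.09, 0, -0.004, -0.28, -0.09, 0])

```text
time: 10.42
tool_pos: [0.5572, -0.0001, 0.1032]
tcp_rot: [-3.138, -0.152, 0.0]
wrist_force: [1.0, 0.7, 1.1]
width: -0.0
grip_force: 0.0
```

Request:
step_arm(series=[0, -0.03, 0, 0, 0, -0.066, 0, 0, 0, -0.066, 0, 0])

```text
time: 10.8
tool_pos: [0.5514, 0.0651, 0.1032]
tcp_rot: [-3.137, -0.154, -0.0]
wrist_force: [-0.0, -0.0, 0.4]
width: 0.0
grip_force: 0.0
```

```bash
python3 -c "
from h import *
p=look('p6.png')"
```

```text
t 10.85 tcp [0.5516 0.0639 0.1032] yaw 0.0975 dock [-0.1135  0.1583] relyaw 0.2282 F [-0.2  0.5 -0.1] w 0.003
trough 0.88 [ 0.5584 -0.1047] dock [-0.0848 -0.008 ]
trough_left 0.83 [0.5514 0.0958] dock [-0.1179  0.1899]
trough_right 0.6 [ 0.5821 -0.3055] dock [-0.0351 -0.2039]
```

View pics/p6.png

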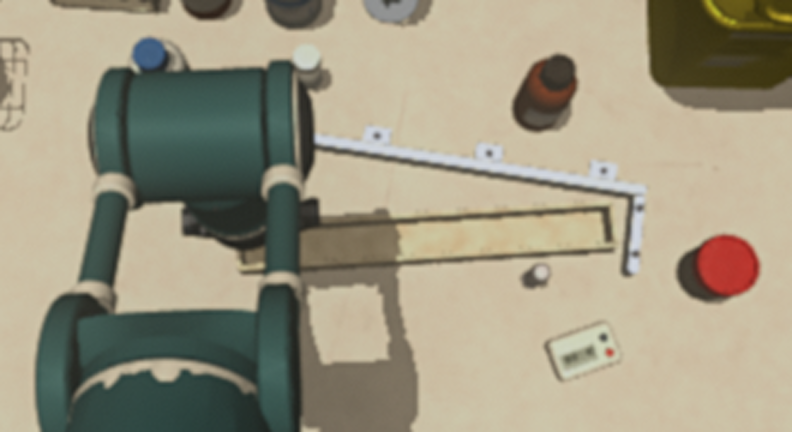

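The right end is behind the post, at (610,230), and the left end is at dock y ≈ 0.19, inside the cheek. Next I lower the fingers into the left end and swing it in.

Request:
step_arm(series=[0.002, 0, 0.04, 0, 0.002, 0, 0.075, 0, 0.002, 0, 0.09, 0, 0.002, 0, 0.09, 0])

```text
time: 11.5
tool_pos: [0.5531, 0.0622, 0.0121]
tcp_rot: [3.138, 0.147, -0.004]
wrist_force: [-0.7, 0.8, 0.2]
width: -0.001
grip_force: 0.0
```

Request:
step_arm(series=[0.006, 0.001, 0, 0, 0.013, 0.002, 0, -0.0, 0.02, 0.003, 0, 0.025, 0.027, 0.005, 0, 0.05, 0.034, 0.006, 0, 0.075, 0.041, 0.007, 0, 0.1, 0.048, 0.008, 0, 0.125, 0.055, 0.01, 0, 0.14])

```text
time: 12.5
tool_pos: [0.6101, 0.0583, 0.0131]
tcp_rot: [-3.141, 0.073, 0.0]
wrist_force: [-1.2, 0.7, -0.1]
width: 0.004
grip_force: 0.4
```

```bash
python3 -c "
from h import *
p=look('p7.png')"
```

```text
t 12.55 tcp [0.6113 0.058  0.0133] yaw -0.0466 dock [-0.0535  0.1603] relyaw 0.0841 F [ 0.7 -0.3 -1. ] w 0.004
trough 0.87 [ 0.5795 -0.1098] dock [-0.0632 -0.0103]
trough_left 0.23 [ 0.7019 -0.235 ] dock [ 0.0744 -0.1185]
trough_right 0.68 [ 0.5707 -0.3063] dock [-0.0463 -0.2063]
```

Request:
step_arm(series=[0.006, 0, 0, 0.02, 0.012, 0.001, 0, 0.035, 0.018, 0.001, 0, 0.05, 0.024, 0.002, 0, 0.065, 0.03, 0.002, 0, 0.08, 0.034, 0.003, 0, 0.084, 0.034, 0.003, 0, 0.084])

```text
time: 13.58
tool_pos: [0.6441, 0.0536, 0.0133]
tcp_rot: [-3.135, 0.203, -0.001]
wrist_force: [1.2, -0.4, 0.4]
width: 0.004
grip_force: 0.0
```

```bash
python3 -c "
from h import *
p=look('p8.png')"
```

```text
t 13.62 tcp [0.6438 0.0537 0.0133] yaw -0.1292 dock [-0.0207  0.1602] relyaw 0.0015 F [-0.   0.4 -0.4] w -0.001
trough 0.8 [ 0.5991 -0.1099] dock [-0.0437 -0.0078]
trough_right 0.6 [ 0.5537 -0.2999] dock [-0.0641 -0.2021]
```

View pics/p8.png

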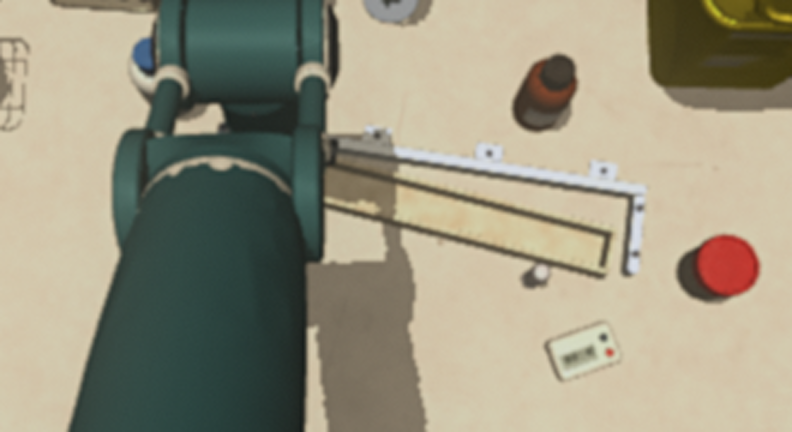

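Request:
step_arm(series=[-0.007, 0, 0, 0, -0.007, 0, -0.04, 0, -0.007, 0, -0.09, 0, -0.013, 0.06, -0.09, 0.02, -0.019, 0.12, -0.09, 0.04, -0.025, 0.18, -0.09, 0.06, -0.031, 0.24, -0.09, 0.08, -0.036, 0.295, -0.09, 0.1])

```text
time: 14.78
tool_pos: [0.5686, -0.2358, 0.1033]
tcp_rot: [3.121, -0.361, 0.0]
wrist_force: [0.9, 0.6, -0.5]
width: 0.004
grip_force: 0.0
```

Request:
step_arm(series=[0, 0.02, 0, 0, 0, 0.02, 0, 0])

```text
time: 15.02
tool_pos: [0.5646, -0.2544, 0.1031]
tcp_rot: [-3.12, 0.363, 0.0]
wrist_force: [0.2, 0.3, 0.3]
width: 0.001
grip_force: 0.0
```

```bash
python3 -c "
from h import *
p=look('p9.png')"
```

```text
t 15.07 tcp [ 0.565  -0.2532  0.103 ] yaw -0.2302 dock [-0.0589 -0.1544] relyaw -0.0995 F [ 1.  -0.6  0.6] w -0.002
trough 0.88 [ 0.5959 -0.1105] dock [-0.0469 -0.0088]
```

View pics/p9.png

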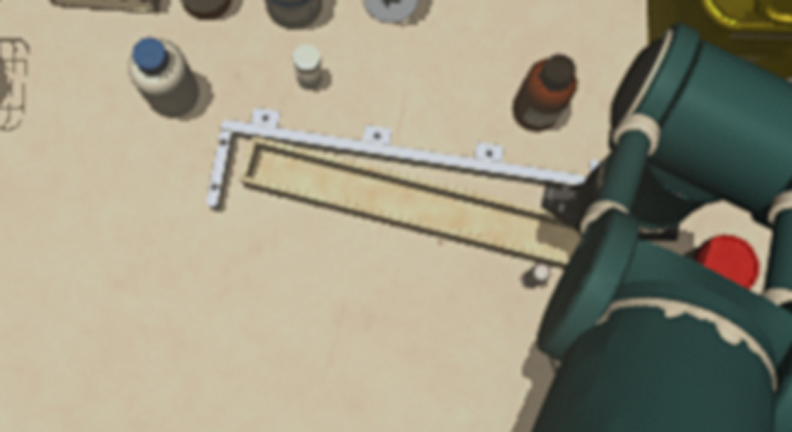

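The left end sits at the rail at (255,150) and the right end is still out at about −6°. Now I push the right end home.

Request:
step_arm(series=[0, 0, 0.04, 0, 0, 0, 0.075, 0, 0, 0, 0.09, 0, 0, 0, 0.09, 0])

```text
time: 15.72
tool_pos: [0.5646, -0.2523, 0.012]
tcp_rot: [-3.12, 0.357, 0.004]
wrist_force: [-0.8, -0.3, -0.2]
width: -0.0
grip_force: 0.0
```

Request:
step_arm(series=[0.006, -0.001, 0, 0, 0.012, -0.001, 0, -0.02, 0.018, -0.002, 0, -0.035, 0.024, -0.002, 0, -0.05, 0.03, -0.003, 0, -0.07, 0.036, -0.004, 0, -0.085, 0.04, -0.004, 0, -0.1, 0.04, -0.004, 0, -0.1])

```text
time: 16.73
tool_pos: [0.6056, -0.259, 0.0131]
tcp_rot: [3.135, -0.202, 0.001]
wrist_force: [0.1, -0.3, -0.2]
width: 0.004
grip_force: 0.0
```

```bash
python3 -c "
from h import *
p=look('p10.png')"
```

```text
t 16.77 tcp [ 0.6054 -0.2589  0.0131] yaw -0.1291 dock [-0.0181 -0.1548] relyaw 0.0016 F [ 0.3 -0.9  0.9] w -0.002
trough 0.61 [ 0.6141 -0.1133] dock [-0.0285 -0.0092]
trough_left 0.78 [0.6392 0.0918] dock [-0.0303  0.1974]
```

Request:
step_arm(series=[0.001, 0, 0, 0, 0.002, 0, 0, 0, 0.002, 0, 0, 0])

```text
time: 17.3
tool_pos: [0.6071, -0.2591, 0.0132]
tcp_rot: [-3.135, 0.203, 0.0]
wrist_force: [-0.6, 0.3, -0.4]
width: 0.0
grip_force: 0.3
```

Request:
step_arm(series=[0.001, 0, 0, 0, 0.001, 0, 0, 0])

```text
time: 17.55
tool_pos: [0.6082, -0.2593, 0.0131]
tcp_rot: [-3.135, 0.203, -0.0]
wrist_force: [-0.8, -0.0, -0.7]
width: 0.001
grip_force: 0.2
```

Request:
step_arm(series=[0.001, 0, 0, 0, 0.001, 0, 0, 0])

```text
time: 17.8
tool_pos: [0.6085, -0.2593, 0.0131]
tcp_rot: [-3.135, 0.203, 0.002]
wrist_force: [-2.8, 1.0, 2.2]
width: -0.003
grip_force: 1.7
```

Request:
step_arm(series=[0.001, 0, 0, 0, 0.001, 0, 0, 0])

```text
time: 18.05
tool_pos: [0.6086, -0.2593, 0.0131]
tcp_rot: [-3.134, 0.202, 0.005]
wrist_force: [-6.9, 0.9, 5.3]
width: 0.001
grip_force: 3.2
```

```bash
python3 -c "
from h import *
p=look('p11.png')"
```

```text
t 18.1 tcp [ 0.6086 -0.2593  0.0131] yaw -0.129 dock [-0.0149 -0.1547] relyaw 0.0017 F [-5.8  0.7  5. ] w 0.004
trough 0.91 [ 0.6015 -0.1083] dock [-0.0416 -0.006 ]
trough_left 0.84 [0.637  0.0948] dock [-0.0329  0.2001]
```

The right end is against the rail (about 7 N). Now the left end.

Request:
step_arm(series=[-0.01, 0, 0, 0, -0.01, 0, -0.04, 0, -0.01, 0, -0.09, 0, -0.012, -0.06, -0.09, 0, -0.014, -0.12, -0.09, 0, -0.016, -0.18, -0.09, 0, -0.017, -0.24, -0.09, 0, -0.018, -0.29, -0.09, 0])

```text
time: 19.25
tool_pos: [0.63, 0.0327, 0.1035]
tcp_rot: [-3.135, 0.202, -0.003]
wrist_force: [0.4, 0.1, -0.2]
width: 0.002
grip_force: 0.0
```

Request:
step_arm(series=[0, -0.02, 0, 0, 0, -0.02, 0, 0])

```text
time: 19.5
tool_pos: [0.6324, 0.0511, 0.1032]
tcp_rot: [3.135, -0.199, 0.001]
wrist_force: [-0.6, -0.0, -0.7]
width: -0.001
grip_force: 0.0
```

```bash
python3 -c "
from h import *
p=look('p12.png')"
```

```text
t 19.55 tcp [0.6322 0.0498 0.1031] yaw -0.1282 dock [-0.0317  0.1549] relyaw 0.0025 F [-0.8 -0.4 -0.7] w 0.001
trough_right 0.78 [ 0.6031 -0.3122] dock [-0.0135 -0.2078]
```

View pics/p12.png

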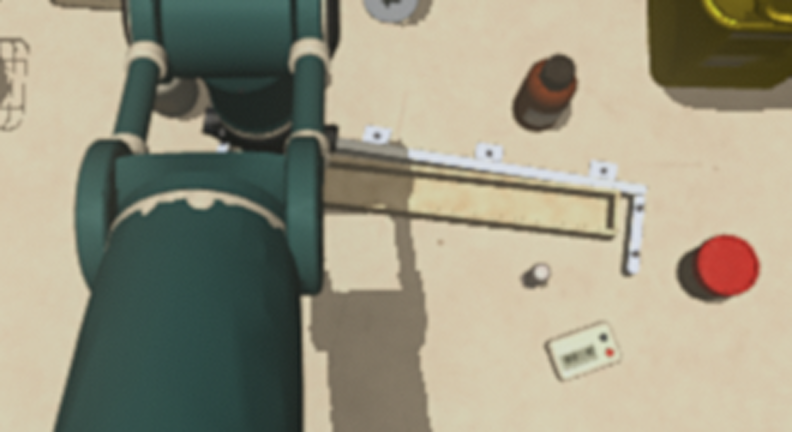

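Request:
step_arm(series=[-0.001, 0, 0.04, 0, -0.001, 0, 0.075, 0, -0.001, 0, 0.09, 0, -0.001, 0, 0.09, 0])

```text
time: 20.2
tool_pos: [0.6302, 0.0493, 0.012]
tcp_rot: [3.135, -0.205, -0.004]
wrist_force: [-0.1, 0.3, 0.1]
width: 0.001
grip_force: 0.0
```

Request:
step_arm(series=[0.004, 0, 0, 0, 0.008, 0, 0, 0, 0.012, 0, 0, 0, 0.015, 0, 0, 0, 0.016, 0, 0, 0, 0.017, 0, 0, 0, 0.017, 0, 0, 0])

```text
time: 21.08
tool_pos: [0.648, 0.0482, 0.0131]
tcp_rot: [3.135, -0.203, -0.0]
wrist_force: [-0.4, 0.5, 0.8]
width: 0.002
grip_force: 0.2
```

Request:
step_arm(series=[0.001, 0, 0, 0, 0.001, 0, 0, 0])

```text
time: 21.32
tool_pos: [0.6491, 0.048, 0.0131]
tcp_rot: [3.135, -0.203, 0.0]
wrist_force: [-0.5, -0.8, 0.2]
width: 0.0
grip_force: 0.2
```

Request:
step_arm(series=[0.001, 0, 0, 0, 0.001, 0, 0, 0])

```text
time: 21.58
tool_pos: [0.6501, 0.0479, 0.0131]
tcp_rot: [-3.135, 0.203, -0.0]
wrist_force: [-0.7, 0.1, -0.5]
width: 0.003
grip_force: 0.2
```

Request:
step_arm(series=[0.001, 0, 0, 0, 0.001, 0, 0, 0])

```text
time: 21.82
tool_pos: [0.6512, 0.0477, 0.0132]
tcp_rot: [3.135, -0.203, 0.0]
wrist_force: [-0.1, 0.1, 0.0]
width: 0.002
grip_force: 0.1
```

Request:
step_arm(series=[0.001, 0, 0, 0, 0.001, 0, 0, 0])

```text
time: 22.08
tool_pos: [0.6521, 0.0476, 0.0132]
tcp_rot: [-3.135, 0.203, -0.0]
wrist_force: [-0.6, -0.3, -1.1]
width: 0.001
grip_force: 0.2
```

```bash
python3 -c "
from h import *
tool()"
```

```text
t 22.07 tcp [0.6521 0.0476 0.0132] yaw -0.1292 dock [-0.0117  0.1553] relyaw 0.0015 F [-0.6 -0.3 -1.1] w 0.001
```

Request:
step_arm(series=[0.001, 0, 0, 0, 0.001, 0, 0, 0])

```text
time: 22.32
tool_pos: [0.6522, 0.0476, 0.0131]
tcp_rot: [3.135, -0.203, -0.003]
wrist_force: [-4.1, 0.7, 2.9]
width: 0.0
grip_force: 2.1
```

Request:
step_arm(series=[0.001, 0, 0, 0, 0.001, 0, 0, 0])

```text
time: 22.58
tool_pos: [0.6523, 0.0475, 0.013]
tcp_rot: [3.135, -0.203, -0.006]
wrist_force: [-6.5, 0.3, 4.9]
width: 0.004
grip_force: 3.4
```

```bash
python3 -c "
from h import *
p=look('p13.png'); b=viewer.read_camera('scene'); tool(); save(b,'s13.png',cv2.resize(b['image'][150:330,130:430],(800,480),interpolation=cv2.INTER_CUBIC))"
```

```text
t 22.62 tcp [0.6523 0.0475 0.0129] yaw -0.1293 dock [-0.0116  0.1552] relyaw 0.0014 F [-6.2  1.1  4.7] w -0.001
trough_right 0.68 [ 0.5871 -0.3031] dock [-0.0305 -0.2009]
t 22.82 tcp [0.6523 0.0476 0.013 ] yaw -0.1292 dock [-0.0116  0.1552] relyaw 0.0015 F [-5.9  0.8  4.3] w -0.003
```

View pics/s13.png

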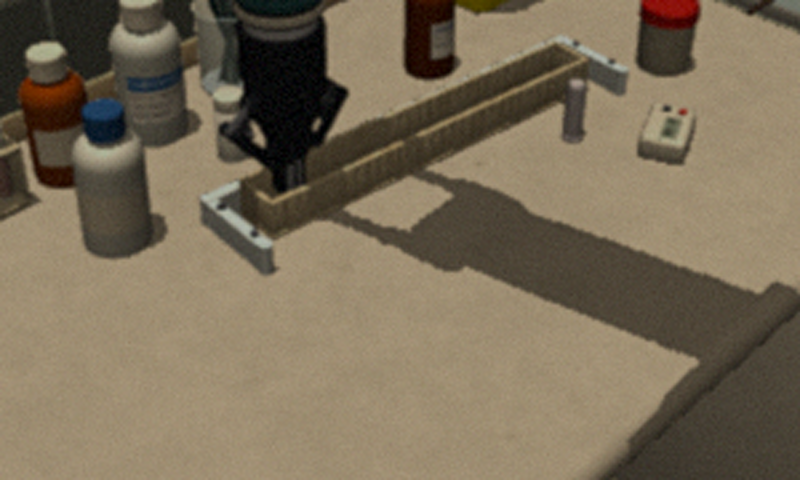

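The left end is firmly against the rail. That push may have eased the right end off, so I press the right end once more.

Request:
step_arm(series=[-0.01, 0, 0, 0, -0.01, 0, -0.04, 0, -0.01, 0, -0.09, 0, -0.011, 0.06, -0.09, 0.004, -0.012, 0.12, -0.09, 0.008, -0.013, 0.18, -0.09, 0.01, -0.014, 0.24, -0.09, 0.01, -0.015, 0.29, -0.09, 0.01])

```text
time: 23.82
tool_pos: [0.6017, -0.2408, 0.1035]
tcp_rot: [3.133, -0.22, 0.004]
wrist_force: [0.1, 0.7, 0.3]
width: 0.001
grip_force: 0.0
```

Request:
step_arm(series=[0, 0.02, 0, 0, 0, 0.02, 0, 0, 0, 0.02, 0.04, 0, 0, 0.02, 0.075, 0, 0, 0.02, 0.09, 0, 0, 0.02, 0.09, 0])

```text
time: 24.58
tool_pos: [0.5984, -0.2563, 0.0119]
tcp_rot: [-3.133, 0.216, 0.004]
wrist_force: [-0.5, 1.2, -0.8]
width: 0.0
grip_force: 0.0
```

```bash
python3 -c "
from h import *
tool()"
```

```text
t 24.57 tcp [ 0.5984 -0.2563  0.0119] yaw -0.1377 dock [-0.0254 -0.1531] relyaw -0.007 F [-0.5  1.2 -0.8] w 0.0
```

Contact is expected at about −0.015, so 10 mm to go.

Request:
step_arm(series=[0.003, 0, 0, 0, 0.006, 0, 0, 0, 0.008, 0, 0, 0, 0.009, 0, 0, 0, 0.01, 0, 0, 0, 0.01, 0, 0, 0])

```text
time: 25.32
tool_pos: [0.6089, -0.2595, 0.0131]
tcp_rot: [-3.134, 0.219, -0.0]
wrist_force: [0.2, 0.4, 0.5]
width: 0.001
grip_force: 0.1
```

Request:
step_arm(series=[0.001, 0, 0, 0, 0.001, 0, 0, 0])

```text
time: 25.58
tool_pos: [0.6099, -0.2596, 0.013]
tcp_rot: [-3.134, 0.218, 0.0]
wrist_force: [-0.0, -0.1, 0.3]
width: -0.002
grip_force: 0.2
```

Request:
step_arm(series=[0.001, 0, 0, 0, 0.001, 0, 0, 0])

```text
time: 25.82
tool_pos: [0.6104, -0.2597, 0.013]
tcp_rot: [-3.134, 0.218, 0.002]
wrist_force: [-3.1, 0.4, 2.1]
width: 0.005
grip_force: 1.2
```

Request:
step_arm(series=[0.001, 0, 0, 0, 0.001, 0, 0, 0, 0.001, 0, 0, 0])

```text
time: 26.2
tool_pos: [0.6104, -0.2596, 0.013]
tcp_rot: [-3.133, 0.218, 0.005]
wrist_force: [-6.3, 0.3, 4.0]
width: 0.001
grip_force: 2.9
```

Request:
step_arm(series=[-0.01, 0, 0, 0, -0.01, 0, -0.04, 0, -0.01, 0, -0.09, 0, -0.01, -0.05, -0.09, 0, -0.01, -0.1, -0.09, 0, -0.01, -0.15, -0.09, 0, -0.01, -0.19, -0.09, 0, -0.01, -0.19, -0.09, 0])

```text
time: 27.2
tool_pos: [0.6287, -0.0675, 0.1033]
tcp_rot: [-3.134, 0.213, -0.002]
wrist_force: [0.3, -0.1, -0.0]
width: 0.004
grip_force: 0.0
```

Request:
step_arm(series=[0, 0, 0.04, 0, 0, 0, 0.075, 0, 0, 0, 0.09, 0, 0, 0, 0.09, 0])

```text
time: 27.7
tool_pos: [0.6273, -0.071, 0.0121]
tcp_rot: [-3.134, 0.22, 0.003]
wrist_force: [0.3, -0.1, 0.1]
width: -0.0
grip_force: 0.0
```

```bash
python3 -c "
from h import *
tool()"
```

```text
t 27.7 tcp [ 0.6273 -0.071   0.0121] yaw -0.14 dock [-0.0209  0.0345] relyaw -0.0093 F [ 0.3 -0.1  0.1] w -0.0
```

Request:
step_arm(series=[0.003, 0, 0, 0, 0.006, 0, 0, 0, 0.008, 0, 0, 0, 0.009, 0, 0, 0, 0.009, 0, 0, 0])

```text
time: 28.32
tool_pos: [0.6365, -0.0714, 0.0131]
tcp_rot: [-3.134, 0.218, 0.002]
wrist_force: [-5.4, 0.5, 3.6]
width: -0.002
grip_force: 2.3
```

Request:
step_arm(series=[0.001, 0, 0, 0, 0.001, 0, 0, 0])

```text
time: 28.58
tool_pos: [0.6365, -0.0714, 0.0128]
tcp_rot: [-3.134, 0.218, 0.006]
wrist_force: [-7.8, 0.9, 4.9]
width: -0.0
grip_force: 3.7
```

Request:
step_arm(series=[0.001, 0, 0, 0, 0.001, 0, 0, 0])

```text
time: 28.82
tool_pos: [0.6364, -0.0713, 0.0127]
tcp_rot: [-3.134, 0.218, 0.009]
wrist_force: [-10.3, 2.0, 7.0]
width: 0.002
grip_force: 4.9
```

Request:
step_arm(series=[-0.011, 0, 0, 0, -0.011, 0, -0.04, 0, -0.011, 0, -0.09, 0, -0.011, 0, -0.14, 0, -0.05, 0.04, -0.16, 0, -0.09, 0.08, -0.18, 0, -0.12, 0.13, -0.18, 0, -0.14, 0.18, -0.18, 0])

```text
time: 29.82
tool_pos: [0.475, -0.232, 0.1941]
tcp_rot: [3.132, -0.217, 0.006]
wrist_force: [0.5, -0.7, 0.3]
width: 0.003
grip_force: 0.0
```

Request:
step_arm(series=[-0.03, 0.05, 0, 0, -0.06, 0.1, 0, 0, -0.08, 0.15, 0, 0, -0.08, 0.2, 0, 0, -0.08, 0.25, 0, 0, -0.08, 0.3, 0, 0, -0.08, 0.3, 0, 0, -0.08, 0.3, 0, 0])

```text
time: 30.82
tool_pos: [0.3547, -0.5165, 0.1928]
tcp_rot: [-3.134, 0.219, -0.001]
wrist_force: [-0.0, 0.5, -0.8]
width: -0.003
grip_force: 0.0
```

```bash
python3 -c "
from h import *
p=look('end.png',('trough','trough_left','trough_right','white_bottle','specimen_jar','bench_timer','amber_bottle','vial'))
save(p,'endc.png',cv2.resize(p['image'][170:270,210:420],(798,380),interpolation=cv2.INTER_CUBIC))"
```

```text
t 30.88 tcp [ 0.3549 -0.516   0.1929] yaw -0.139 dock [-0.233  -0.4422] relyaw -0.0083 F [ 0.5 -0.2 -0.1] w -0.005
trough 0.82 [ 0.6177 -0.1156] dock [-0.0246 -0.0111]
trough_left 0.76 [0.6522 0.0895] dock [-0.0171  0.1968]
white_bottle 0.95 [0.7231 0.183 ] dock [0.041  0.2987]
bench_timer 0.74 [ 0.4482 -0.2657] dock [-0.1731 -0.182 ]
amber_bottle 0.91 [ 0.7134 -0.2302] dock [ 0.0852 -0.1122]
vial 0.76 [0.7519 0.0246] dock [0.0902 0.1455]
```

View pics/endc.png

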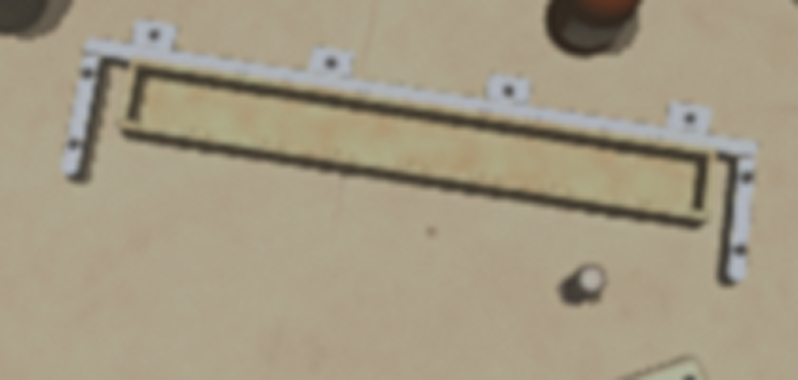

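The trough lies flush along the rail from (130,70) to (708,155), with a gap to each cheek. The arm is clear and the bystanders haven't moved.

```bash
python3 -c "
from h import *
print(job.finish_job())"
```

```text
the job is handed in; nothing more can be done
None
```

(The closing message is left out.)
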